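# Shim the rocking bench scale in the spares store

## Robot

A 6-joint arm with a two-finger parallel gripper is mounted at the origin on the work surface. World frame = base frame: x ahead of the robot, y to its left, z up, the work surface at z = 0. Lengths are in mm, angles in degrees, forces in N, time in s.
With the tool pointing down it reaches from about 350 to 875 mm from the base axis. Payload 4.2 kg.
Tool frame: the origin (TCP) lies midway between the tips of the shut fingers; the grasp point (between the pads) lies 19 mm behind it; x points along the fingers, y is the direction in which the jaws open and shut, and the axes are right-handed (so a half turn about x gives the same grasp; the last joint's range is limited). The gripper opens to 85 mm and grips with 20 to 120 N. Pads are 22 mm wide; open, the fingers measure 114 mm over their backs; the gripper's body (76 mm by 85 mm) begins 54 mm behind the grasp point. The pads swing forward as they close: fully open they stand 13 mm farther back than shut.
Start: joints at [80.248, 22.042, 0.453, 0, -68.411, -14.817], TCP at [259.829, 568.408, 231.312] pointing down, gripper open.
Joint ranges: [-179.83, 179.83], [-69.29, 118.12], [-61.27, 80.66], [-181.25, 117.63], [-171.15, -9.14], [-177.46, 177.46]. Speed limits (degrees/s): [159.86, 159.86, 180, 180, 180, 180].

## Interface

Orientations are given as [roll, pitch, yaw] about the fixed x, y, z axes, in that order (R = Rz(yaw) Ry(pitch) Rx(roll)).
In Python, from cell import arm gives the robot as it stands.
- The arm moves only by the tool move_arm, never from a script. Its argument "plan" is a list of rows, each an object with "hand": the opening, from 0 (shut) to 1 (fully open); "linear": the shift along the tool's x, y, z in mm, a list of three; "roll": the turn about the tool's x in rad. In form: [{"hand": hand, "linear": [tx, ty, tz], "roll": roll}, ...]. A call has 1 to 5 rows; each row shifts and turns the commanded pose from where the row before left it, along the tool's axes as they then stand; what a row does not reach is not made up. A row lasts 1/10 s, in which the tool goes at most 50 mm and 8.59 degrees, less where a joint would pass 70% of its speed; a pose out of reach is approached as far as the arm can. A call is refused whole if a number of a shift passes 50 or a number of a turn 0.15, either way. A call with a gripper value outside its range is refused whole. The fingers move at their own pace and stop on an object; the grip force is fixed at half the most. Time passes only in rows, so rows that do not move let the fingers close. It gives the time, the measured TCP pose, the force and the opening at its end, in the units of the state.
- arm.sense(): the state, without advancing time (a new reading comes with each control period).
- arm.camera(name): name is "scene" or "top" or "wrist"; returns a dict with "frame" (384x512x3 uint8, blue, green, red), "range_z" (384x512 float32, mm along the optical axis (not along the pixel's ray), 0 where there is no reading), "fx", "fy", "cx", "cy" (pixels), "pose" (4x4, takes a point from camera to world coordinates). Camera axes: x right, y down, z forward; pixel columns grow to the right and rows downward; lengths in mm; the calibration is good to about 2 mm. A picture is of the moment at which its call begins.
- arm.sign_off(): hands the job in, once; it reports no verdict.
The state is a dict: "time": time; "q": joint angles; "joint_velocities": joint speeds; "joint_efforts": joint torques, N m; "ee_pos": TCP position; "eef_rot": TCP orientation; "wrist_force": force on the tool from outside, world axes, zero at the start; "torque": the same for the moment, N m; "grip_width": finger opening in mm.
Only numpy, scipy, OpenCV 4.12 (cv2) and the standard library are available. Lean on these libraries where they do the work, as an engineer would, in place of code of your own. Each camera call takes 0.05 s, during which the arm holds its last target.

## Task

The counting scale on the storeroom bench rocks because one of its feet does not reach the bench. Without picking anything up, push the wedge shim with the fingertips, thin edge first, under that short foot until it is snug and the scale stands level without rocking, but without jacking the scale up or shoving it along; then press down firmly for a moment on the corner of the weighing plate over that foot to prove that it no longer rocks, and take the hand away. Leave the scale where it stands and the bearing, carton and bolt alone.

Things in the scene. Friction and masses are not known exactly. Their poses are not given: they have to be found in the camera images.
- scale: Loose 3 kg bench scale: grey housing 240 (x) x 220 (y) mm, from 26 to 66 mm above the bench, on four round feet 28 mm across, centred at x = +-95, y = +-85 mm. Steel weighing plate on top, 165 (x) x 205 (y) mm, centred at x = 30, y = 0, top at 78 mm. Sloping console, up to 110 mm high, along the -x edge. Origin: centre of the footprint at bench level; z up.
- short_foot (a joint): How far the short foot (the one at the scale's x = +95, y = -85 mm) is screwed in, in m: the gap between its flat underside and the bench while the scale stands level on its other three feet, as at the start. 0.005 to 0.0085, different each time. It does not move under load. The scale's weight lies away from this foot; unshimmed, some 3 to 4 N on the plate over it tips the scale onto it.
- foot_pad (a point): Centre of the flat round underside (28 mm across) of the short foot.
- plate_corner (a point): Point on the top of the weighing plate, nearly over the short foot, 78 mm above the bench; the place to press: a firm press is a steady 5 to 15 N downward, kept up for half a second.
- wedge: Loose wooden wedge, 60 g, flat underside, 110 mm long (x), 45 mm wide (y). Its height falls evenly from 16 mm at the thick end (x = -55 mm) to 2 mm at the thin edge (x = +55 mm). Origin: centre of the underside; z up. Starts on the scale's -y side, thin edge roughly towards the short foot. Pushed in along the scale's +y it meets the outer rim of the foot. Slides with friction about 0.6.
- bearing: Bystander: steel bearing ring, 62 mm across, 18 mm high, lying flat. Origin: centre of the underside.
- carton: Bystander: plain cardboard carton 75 x 50 x 45 mm high. Origin: centre of the underside.
- bolt: Bystander: steel bolt standing on its head (34 mm across), 68 mm high. Origin: centre of the head's face on the bench.
Mind the look-alikes: they are no part of the job. Several things have the shape of the wedge; the one meant has the colours described above.

How it is judged:
By the outcome, as a careful person would: the job done as asked, in the order asked, and still so for the second after the job is handed in, with the robot touching nothing.
It also fails if it takes over 58 s, if anything falls off the work surface, if the arm or the gripper's body presses on something with over 40 N, if the wrist force passes 120 N, or if a joint passes its speed limit or range.

## Working session

There is one attempt and no reset: what is moved stays moved. The work goes in short steps, Python scripts to look and compute and a tool call to move; the robot and the scene stay as the last step left them, time stands still between calls to the robot, and variables do not carry over. Pictures are saved under pics/ and viewed, and the job is handed in when it is done.

Besides the shell and the picture viewer there is one more tool, called after "Call:" as name(argument=value, ...) on one line, values as JSON. move_arm: Moves the arm, as the interface text tells. Its arguments: {"type":"object","properties":{"plan":{"type":"array","items":{"type":"object","properties":{"hand":{"type":"number"},"linear":{"type":"array","items":{"type":"number"}},"roll":{"type":"number"}}}}},"required":["plan"]}

```bash
ls; mkdir -p pics; cat > h.py <<'E'
from cell import arm
import numpy as np, cv2
def snap(n):
    c=arm.camera(n); np.savez('%s.npz'%n,**{k:np.array(v) for k,v in c.items()}); return c
def pt(c,u,v,z=None):
    P=np.array(c['pose']); d=np.array([(u-c['cx'])/c['fx'],(v-c['cy'])/c['fy'],1.0])
    if z is None: return P[:3,:3]@(d*float(c['range_z'][int(round(v)),int(round(u))]))+P[:3,3]
    r=P[:3,:3]@d; return P[:3,3]+r*(z-P[2,3])/r[2]
def proj(c,p):
    P=np.array(c['pose']); q=P[:3,:3].T@(np.array(p)-P[:3,3]); return q[0]/q[2]*c['fx']+c['cx'],q[1]/q[2]*c['fy']+c['cy']
E
python3 - <<'E'
from h import *
for n in ['scene','top','wrist']:
    c=snap(n); cv2.imwrite('pics/a_%s.png'%n,cv2.resize(c['frame'],(768,576),interpolation=cv2.INTER_CUBIC)); print(n,np.round(c['pose'],2).tolist(),c['fx'])
print(arm.sense())
E
```

```text
pics
scene [[0.55, 0.65, -0.53, 958.66], [0.83, -0.44, 0.34, -248.72], [-0.01, -0.63, -0.78, 674.33], [0.0, 0.0, 0.0, 1.0]] 355.75640212181816
top [[0.03, -0.98, 0.19, 341.05], [-1.0, -0.03, 0.0, -15.65], [0.0, -0.19, -0.98, 1147.84], [0.0, 0.0, 0.0, 1.0]] 462.6338717622435
wrist [[-0.42, -0.87, -0.27, 327.61], [-0.91, 0.4, 0.12, 536.64], [0.0, 0.3, -0.95, 372.03], [0.0, 0.0, 0.0, 1.0]] 312.994334730043
{'time': 0.15, 'q': array([ 8.02487664e+01,  2.20822135e+01,  3.98898410e-01, -1.81024113e-02,
       -6.84130496e+01, -1.48161902e+01]), 'joint_velocities': array([-0.01270768, -0.25891189,  0.24409741,  0.07098709, -0.07156005,
        0.07031835]), 'joint_efforts': array([-6.05351961e-04, -3.92677546e+01,  1.88581556e+01,  4.18866590e+00,
       -3.38986516e-03, -1.75323372e-06]), 'ee_pos': array([259.67124444, 568.02667872, 230.47044299]), 'eef_rot': array([  94.9144634 ,   89.90217717, -109.65963474]), 'wrist_force': array([-0.51773958, -0.1159217 , -0.43370787]), 'torque': array([ 0.02773246,  0.03238487, -0.03833803]), 'grip_width': 85.16353757068306}
```

View pics/a_scene.png

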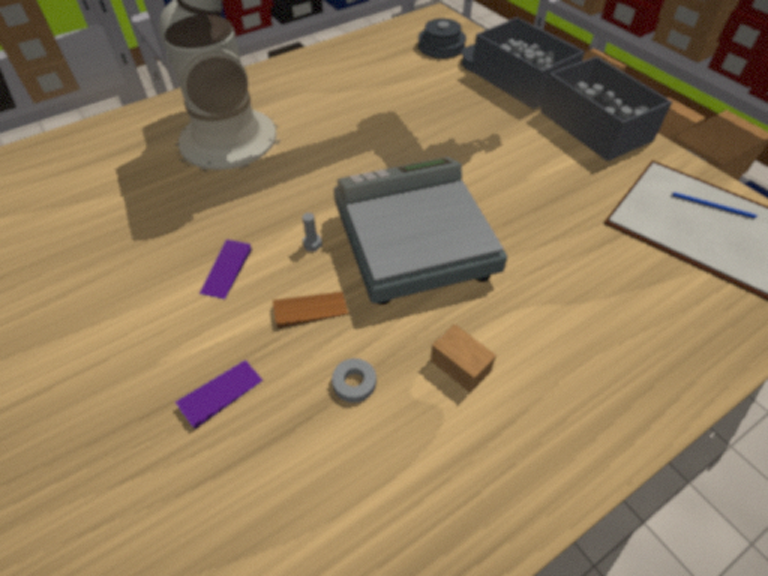

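View pics/a_top.png

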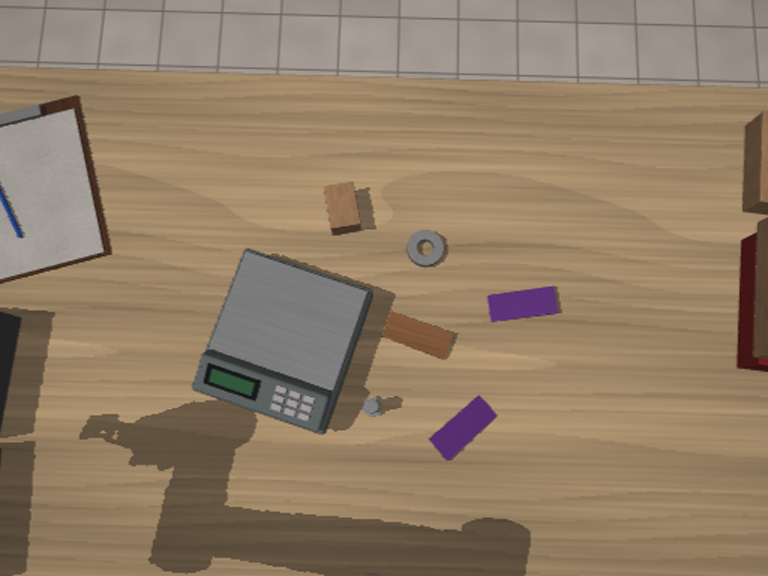

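View pics/a_wrist.png

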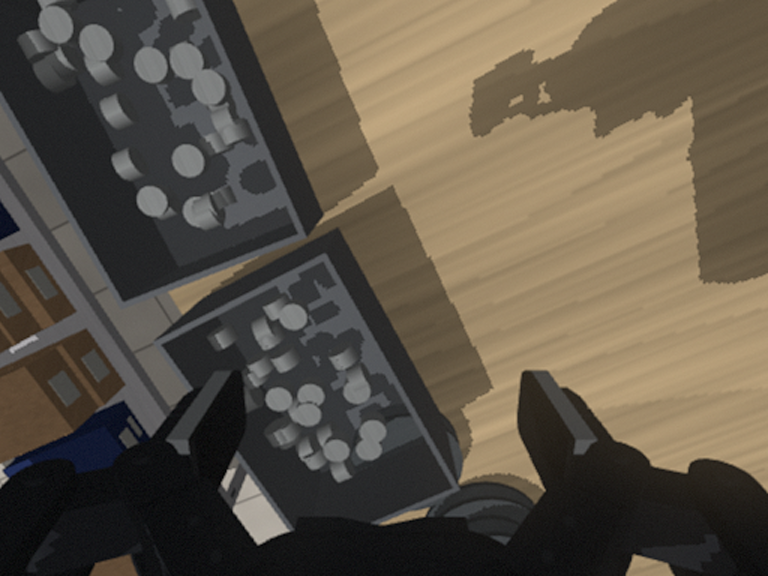

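Candidates for the wedge in the top picture (768x576):
- brown wooden one at (420,335)
- purple at (524,304)
- purple at (463,428)

The description says wooden, so I take the brown one. The scale is at (285,340), bolt at (373,406), bearing at (427,248) and carton at (342,208). Next, a close crop.

```bash
python3 - <<'E'
from h import *
c=dict(np.load('top.npz'))
f=c['frame'][155:295,120:310]
cv2.imwrite('pics/b_top.png',cv2.resize(f,None,fx=4,fy=4,interpolation=cv2.INTER_CUBIC))
c=dict(np.load('scene.npz'))
f=c['frame'][100:240,170:350]
cv2.imwrite('pics/b_scene.png',cv2.resize(f,None,fx=4,fy=4,interpolation=cv2.INTER_CUBIC))
E
```

```text
(no output)
```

View pics/b_top.png

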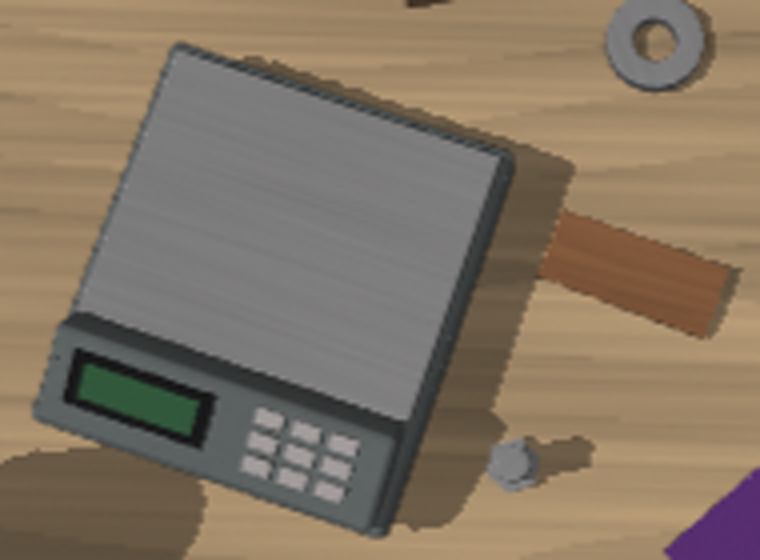

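View pics/b_scene.png

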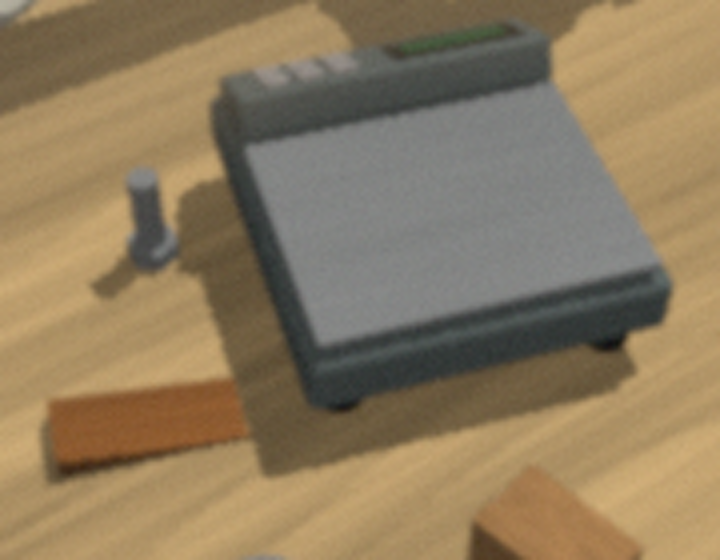

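```bash
cat >> h.py <<'E'
def cloud(c):
    v,u=np.mgrid[0:384,0:512]; z=c['range_z']; P=np.array(c['pose'])
    X=np.stack([(u-c['cx'])/c['fx']*z,(v-c['cy'])/c['fy']*z,z],-1)@P[:3,:3].T+P[:3,3]; X[z<=0]=np.nan; return X
def load(n): return dict(np.load('%s.npz'%n))
def rect(p):
    r=cv2.minAreaRect(p[:,:2].astype(np.float32)); return r, np.round(cv2.boxPoints(r),1).tolist()
E
python3 - <<'E'
from h import *
for n,px in [('top',[(180,47),(505,155),(408,420),(78,312)]),]:
    c=load(n); print([np.round(pt(c,120+(x+.5)/4-.5,155+(y+.5)/4-.5,78),1).tolist() for x,y in px])
    # wedge thick end corners
    print('wedge',[np.round(pt(c,120+(x+.5)/4-.5,155+(y+.5)/4-.5,z),1).tolist() for x,y,z in [(728,268,16),(700,333,16),(740,270,0),(712,338,0),(567,212,2),(540,277,2)]])
c=load('scene')
print([np.round(pt(c,170+(x+.5)/4-.5,100+(y+.5)/4-.5,z),1).tolist() for x,y,z in [(50,402,16),(62,464,16),(245,437,2),(235,380,2),(318,346,78),(247,146,78),(548,86,78),(658,266,78)]])
for n in ['top','scene']:
    c=load(n);X=cloud(c);f=c['frame'].astype(int); hsv=cv2.cvtColor(c['frame'],cv2.COLOR_BGR2HSV)
    z=X[...,2]; print(n,'bench z',np.nanmedian(z[(abs(X[...,0]-550)<200)&(abs(X[...,1])<300)]))
    m=(abs(z-78)<4)&(X[...,0]>300)&(X[...,0]<900)&(abs(X[...,1])<400)
    k,l,s,_=cv2.connectedComponentsWithStats(m.astype(np.uint8)); i=1+np.argmax(s[1:,4]); p=X[l==i]; print('plate',s[i],rect(p),p[:,2].mean())
    m=((hsv[...,0]<13)&(hsv[...,1]>125)&(z<25)&(X[...,0]>400)&(X[...,0]<750)&(X[...,1]<-50)&(X[...,1]>-300))
    k,l,s,_=cv2.connectedComponentsWithStats(m.astype(np.uint8)); i=1+np.argmax(s[1:,4]); p=X[l==i]; print('wedge',s[i],rect(p),p[:,2].min(),p[:,2].max())
E
```

```text
[[603.1, 203.5, 78.0], [543.5, 8.1, 78.0], [387.4, 58.6, 78.0], [443.7, 252.2, 78.0]]
wedge [[488.6, -130.0, 16.0], [448.1, -113.3, 16.0], [489.6, -139.1, 0.0], [446.7, -122.2, 0.0], [522.7, -30.2, 2.0], [481.3, -14.5, 2.0]]
[[448.9, -115.4, 16.0], [492.1, -129.4, 16.0], [524.7, -29.7, 2.0], [485.5, -12.8, 2.0], [544.1, 10.0, 78.0], [387.5, 60.6, 78.0], [447.7, 247.3, 78.0], [602.9, 201.1, 78.0]]
top bench z 0.5135262995670473
plate [ 139  168  106   93 5601] (((493.60650634765625, 132.2136993408203), (205.20652770996094, 165.0913848876953), 72.84156036376953), [[384.5, 58.5], [542.2000122070312, 9.800000190734863], [602.7000122070312, 205.89999389648438], [445.0, 254.60000610351562]]) 77.25420114950288
wedge [269 211  33  28 431] (((480.8225402832031, -83.31820678710938), (81.46914672851562, 44.23622512817383), 70.79927825927734), [[446.5, -114.5], [488.29998779296875, -129.10000610351562], [515.0999755859375, -52.099998474121094], [473.29998779296875, -37.599998474121094]]) -0.5846682895935373 19.50432914195858
scene bench z 0.9376937777947205
plate [ 231  120  104   67 4453] (((493.05181884765625, 131.75135803222656), (206.07371520996094, 170.5857696533203), 72.5245132446289), [[380.79998779296875, 59.099998474121094], [543.5, 7.900000095367432], [605.2999877929688, 204.39999389648438], [442.6000061035156, 255.60000610351562]]) 78.37346399310125
wedge [192 215   1   2   2] (((493.5123291015625, -114.35073852539062), (0.6686640381813049, 0.0), -141.00051879882812), [[493.79998779296875, -114.0999984741211], [493.79998779296875, -114.0999984741211], [493.29998779296875, -114.5999984741211], [493.29998779296875, -114.5999984741211]]) 3.8323607423809563 8.127628744361573
```

```bash
cat >> h.py <<'E'
from scipy.spatial.transform import Rotation as Ro
YAW=-17.3
ex=np.array([np.cos(np.radians(YAW)),np.sin(np.radians(YAW))]); ey=np.array([-ex[1],ex[0]])
O=np.array([493.3,132.0])-30*ex
def w2s(p): d=np.array(p)[:2]-O; return np.array([d@ex,d@ey])
def s2w(a,b): return O+a*ex+b*ey
def tool():
    s=arm.sense(); R=Ro.from_euler('xyz',s['eef_rot'],degrees=True).as_matrix(); return s,R
def report(goal=None):
    s,R=tool(); p=s['ee_pos']; print('t %.2f'%s['time'],'p',np.round(p,1),'scale',np.round(w2s(p),1),'ty dir %.2f'%np.degrees(np.arctan2(R[1,1],R[0,1])),'tz dir %.2f'%np.degrees(np.arctan2(R[1,2],R[0,2])),'tx',np.round(R[:,0],3),'F',np.round(s['wrist_force'],2),'w %.1f'%s['grip_width'])
    print('F scale axes',np.round([s['wrist_force'][:2]@ex,s['wrist_force'][:2]@ey],2),'q',np.round(s['q'],1))
    if goal is not None: print('shift in tool',np.round(R.T@(np.array(goal)-p),1))
E
python3 - <<'E'
from h import *
g=s2w(82.3,-285); report([*g,231]); print(g, 'foot',s2w(95,-85))
c=load('top')
print('bolt',[w2s(pt(c,120+513/4,155+465/4,68)).round(1)],'bearing',w2s(pt(c,120+655/4,155+42/4,18)).round(1))
print('wedge', [w2s(p).round(1) for p in [(469.4,-122),(504.9,-17.9)]])
E
```

```text
t 0.15 p [259.7 568.  230.5] scale [-322.7  346.8] ty dir -114.57 tz dir 155.43 tx [-0.001 -0.002 -1.   ] F [-0.52 -0.12 -0.43] w 85.2
F scale axes [-0.46 -0.26] q [ 80.2  22.1   0.4  -0.  -68.4 -14.8]
shift in tool [ 5.000e-01  5.755e+02 -4.818e+02]
[ 458.4821507  -155.65953377] foot [530.08258767  31.51596523]
bolt [array([ -54.1, -167.7])] bearing [ 223.6 -165.3]
wedge [array([  82.7, -249.6]), array([  85.7, -139.7])]
```

Call:
move_arm(plan=[{"hand": 1,"linear": [0,36,-30],"roll": 0},{"hand": 1,"linear": [0,36,-30],"roll": 0},{"hand": 1,"linear": [0,36,-30],"roll": 0},{"hand": 0.5,"linear": [0,36,-30],"roll": 0},{"hand": 0.3,"linear": [0,36,-30],"roll": 0}])

```text
time: 0.65
ee_pos: [321.4, 340.3, 231.1]
eef_rot: [87.9, 90.0, -116.6]
wrist_force: [0.6, 0.6, 0.1]
grip_width: 58.7
```

Call:
move_arm(plan=[{"hand": 0.25,"linear": [0,36,-30],"roll": 0},{"hand": 0.25,"linear": [0,36,-30],"roll": 0},{"hand": 0.25,"linear": [0,36,-30],"roll": 0},{"hand": 0.25,"linear": [0,36,-30],"roll": 0},{"hand": 0.25,"linear": [0,36,-30],"roll": 0}])

```text
time: 1.15
ee_pos: [382.8, 114.4, 231.5]
eef_rot: [-112.6, 90.0, 42.9]
wrist_force: [1.3, 0.2, -0.6]
grip_width: 21.4
```

Call:
move_arm(plan=[{"hand": 0.25,"linear": [0,36,-30],"roll": 0},{"hand": 0.25,"linear": [0,36,-30],"roll": 0},{"hand": 0.25,"linear": [0,36,-30],"roll": 0},{"hand": 0.25,"linear": [0,36,-30],"roll": 0},{"hand": 0.25,"linear": [0,36,-30],"roll": 0}])

```text
time: 1.65
ee_pos: [444.5, -111.8, 231.4]
eef_rot: [-128.7, 90.0, 26.7]
wrist_force: [0.7, 0.8, 0.5]
grip_width: 21.4
```

Call:
move_arm(plan=[{"hand": 0.25,"linear": [0,35,-32],"roll": 0},{"hand": 0.25,"linear": [0,0,0],"roll": 0.144},{"hand": 0.25,"linear": [0,0,0],"roll": 0.144},{"hand": 0.25,"linear": [0,0,0],"roll": 0.144},{"hand": 0.25,"linear": [0,0,0],"roll": 0.144}])

```text
time: 2.15
ee_pos: [458.8, -155.2, 230.9]
eef_rot: [48.5, 89.9, 170.5]
wrist_force: [0.1, -0.4, -1.3]
grip_width: 21.2
```

Call:
move_arm(plan=[{"hand": 0.25,"linear": [0,0,0],"roll": 0.144},{"hand": 0.25,"linear": [0,0,0],"roll": 0.144},{"hand": 0.25,"linear": [0,0,0],"roll": 0.144},{"hand": 0.25,"linear": [0,0,0],"roll": 0.144},{"hand": 0.25,"linear": [0,0,0],"roll": 0.144}])

```text
time: 2.65
ee_pos: [458.8, -154.9, 231.1]
eef_rot: [81.3, 90.0, 162.2]
wrist_force: [0.6, -0.5, 0.8]
grip_width: 21.3
```

```bash
python3 - <<'E'
from h import *
report([*s2w(82.7,-285),100])
E
```

```text
t 2.65 p [ 458.8 -154.9  231.1] scale [  82.4 -284.1] ty dir 170.83 tz dir 80.83 tx [-0.001  0.    -1.   ] F [ 0.63 -0.47  0.8 ] w 21.3
F scale axes [ 0.74 -0.26] q [  0.6   8.3 -18.6  -0.  -63.1  -9.8]
shift in tool [131.1  -0.2  -0.9]
```

Call:
move_arm(plan=[{"hand": 0.25,"linear": [40,0,0],"roll": 0.142},{"hand": 0.25,"linear": [40,0,0],"roll": 0},{"hand": 0.25,"linear": [30,0,0],"roll": 0},{"hand": 0.25,"linear": [0,0,0],"roll": 0}])

```text
time: 3.05
ee_pos: [455.7, -154.7, 117.4]
eef_rot: [101.9, 89.4, 174.8]
wrist_force: [-0.2, 0.1, 0.5]
grip_width: 21.2
```

```bash
python3 - <<'E'
from h import *
c=snap('wrist'); cv2.imwrite('pics/c_wrist.png',cv2.resize(c['frame'],(768,576),interpolation=cv2.INTER_CUBIC))
report([*s2w(82.7,-285),5])
E
```

```text
t 3.10 p [ 457.9 -155.   120. ] scale [  81.5 -284.5] ty dir 163.05 tz dir 73.05 tx [-0.005 -0.    -1.   ] F [ 0.57 -0.85  0.9 ] w 21.6
F scale axes [ 0.8  -0.64] q [  0.6  15.3 -27.7   0.  -47.3 -17.6]
shift in tool [115.   -1.7  -0.3]
```

View pics/c_wrist.png

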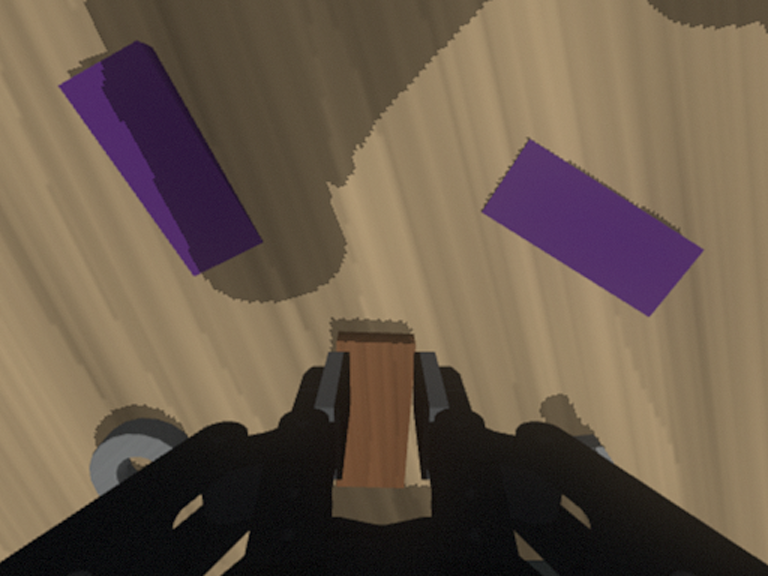

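```bash
python3 - <<'E'
from h import *
c=load('wrist')
for u,v,z in [(337,333,16),(414,333,16),(337,343,16),(413,343,16),(333,515,2),(431,515,2),(348,484,0),(405,487,0)]:
    p=pt(c,u/1.5,v/1.5,z); print(u,v,p.round(1),w2s(p).round(1))
X=cloud(c);m=(X[...,2]<60)
hsv=cv2.cvtColor(c['frame'],cv2.COLOR_BGR2HSV); m&=(hsv[...,0]<10)&(hsv[...,1]>110)
print(m.sum()); p=X[m]; s=np.array([w2s(q) for q in p]); print(s.min(0),s.max(0))
for y in range(-255,-140,10):
    k=abs(s[:,1]-y)<5
    if k.any(): print(y,k.sum(),s[k,0].min().round(1),s[k,0].max().round(1),np.median(p[k,2]).round(1))
print(c['pose'].round(2))
s=arm.sense(); print('tcp px',[np.array(proj(c,np.array(s['ee_pos'])+[0,0,d]))*1.5 for d in (0,19)])
E
```

```text
337 333 [ 484.7 -136.1   16. ] [ 101.5 -258.6]
414 333 [ 443.6 -123.3   16. ] [  58.4 -258.6]
337 343 [ 486.6 -130.4   16. ] [ 101.7 -252.5]
413 343 [ 445.8 -117.6   16. ] [  58.8 -252.5]
333 515 [532.6  -6.    2. ] [ 108.5 -120.1]
431 515 [469.4  14.    2. ] [  42.3 -119.8]
348 484 [515.7 -25.3   0. ] [  98.1 -143.5]
405 487 [480.2 -11.6   0. ] [  60.2 -141. ]
0Traceback (most recent call last):
  File "<stdin>", line 7, in <module>
    return umr_minimum(a, axis, None, out, keepdims, initial, where)
ValueError: zero-size array to reduction operation minimum which has no identity
```

Call:
move_arm(plan=[{"hand": 0.25,"linear": [40,0,0],"roll": 0},{"hand": 0.25,"linear": [35,0,0],"roll": 0.006},{"hand": 0.25,"linear": [25,0,0],"roll": 0},{"hand": 0.25,"linear": [8,0,0],"roll": 0},{"hand": 0.25,"linear": [0,0,0],"roll": 0}])

```text
time: 3.6
ee_pos: [460.1, -155.0, 13.9]
eef_rot: [-100.2, 90.0, -27.5]
wrist_force: [0.2, 0.4, -0.3]
grip_width: 21.3
```

```bash
python3 - <<'E'
from h import *
report([*s2w(82,-285),5])
c=snap('scene'); cv2.imwrite('pics/d_scene.png',cv2.resize(c['frame'][100:260,130:350],None,fx=3.5,fy=3.5,interpolation=cv2.INTER_CUBIC))
E
```

```text
t 3.60 p [ 460.1 -155.    13.9] scale [  83.6 -283.9] ty dir 162.73 tz dir 72.73 tx [ 0.001 -0.    -1.   ] F [ 0.17  0.41 -0.29] w 21.3
F scale axes [0.04 0.44] q [  0.6  25.1 -33.7   0.  -31.2 -17.9]
shift in tool [ 8.9  1.6 -1.1]
```

View pics/d_scene.png

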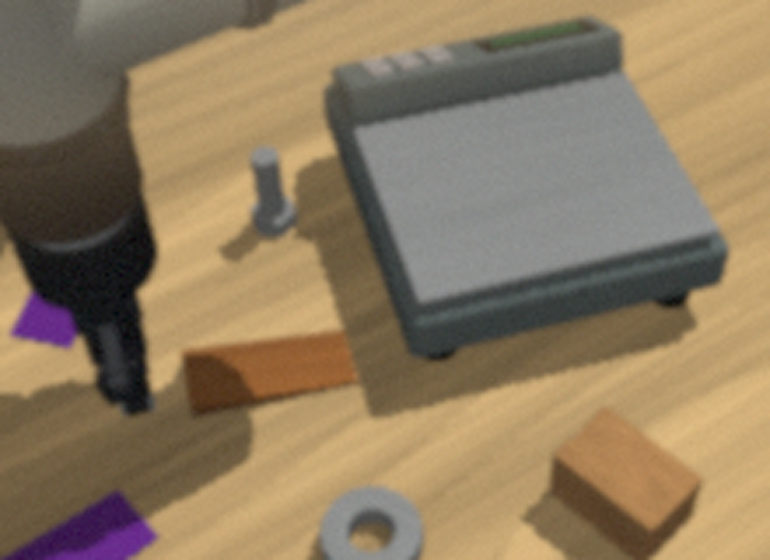

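Call:
move_arm(plan=[{"hand": 0.25,"linear": [7,1,0],"roll": 0},{"hand": 0.25,"linear": [2,0.5,6],"roll": 0},{"hand": 0.25,"linear": [0,0,6],"roll": 0},{"hand": 0.25,"linear": [0,0,6],"roll": 0},{"hand": 0.25,"linear": [0,0,4],"roll": 0}])

```text
time: 4.15
ee_pos: [464.8, -132.8, 4.7]
eef_rot: [-76.9, 90.0, -4.2]
wrist_force: [-0.8, -1.0, -0.2]
grip_width: 21.4
```

```bash
python3 - <<'E'
from h import *
report([*s2w(82,-261),5])
c=snap('wrist'); cv2.imwrite('pics/e_wrist.png',cv2.resize(c['frame'],(768,576),interpolation=cv2.INTER_CUBIC))
c=snap('scene'); cv2.imwrite('pics/e_scene.png',cv2.resize(c['frame'][140:260,150:310],None,fx=4.5,fy=4.5,interpolation=cv2.INTER_CUBIC))
E
```

```text
t 4.15 p [ 464.8 -132.8    4.7] scale [  81.5 -261.3] ty dir 162.74 tz dir 72.74 tx [ 0.001 -0.    -1.   ] F [-0.77 -1.03 -0.21] w 21.4
F scale axes [-0.43 -1.21] q [  3.4  25.9 -34.4   0.  -29.7 -20.6]
shift in tool [-0.3 -0.5  0.3]
```

View pics/e_scene.png

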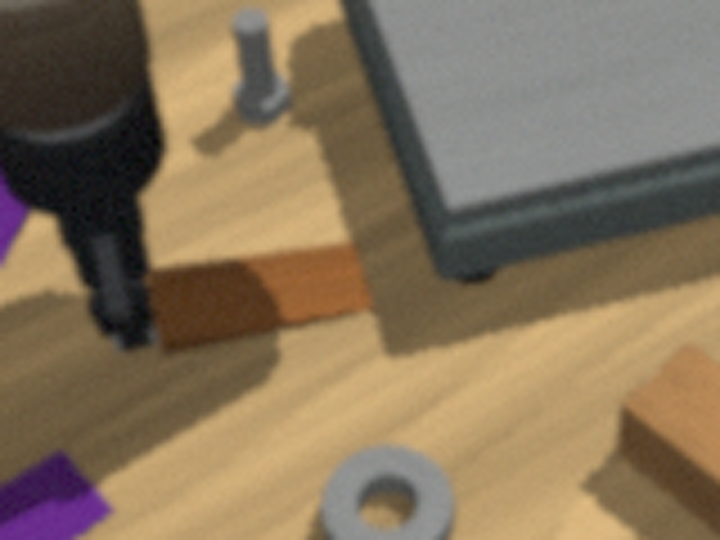

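View pics/e_wrist.png

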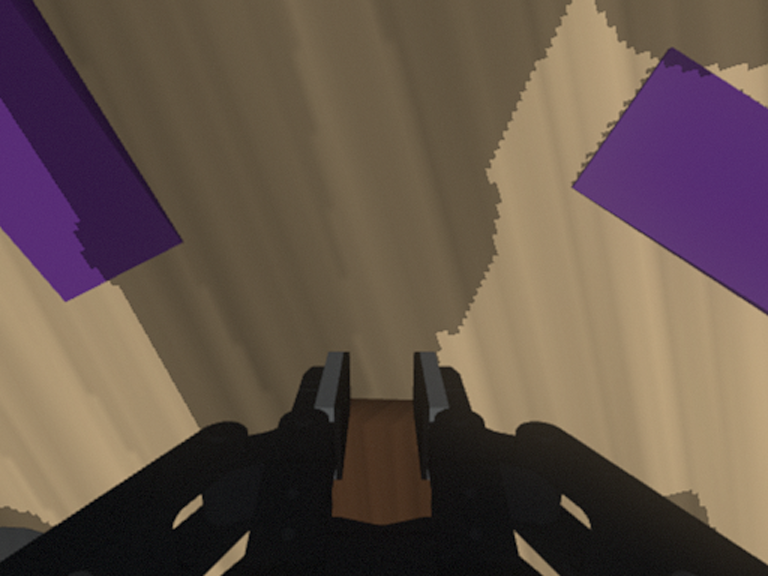

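Call:
move_arm(plan=[{"hand": 0.25,"linear": [0,0,3],"roll": 0},{"hand": 0.25,"linear": [0,-1.5,5],"roll": 0},{"hand": 0.25,"linear": [0,-1.5,5],"roll": 0},{"hand": 0.25,"linear": [0,-1.5,5],"roll": 0},{"hand": 0.25,"linear": [0,-1.5,5],"roll": 0}])

```text
time: 4.75
ee_pos: [477.0, -112.9, 4.3]
eef_rot: [119.0, 90.0, -168.3]
wrist_force: [-1.3, -0.4, 0.5]
grip_width: 21.2
```

Call:
move_arm(plan=[{"hand": 0.25,"linear": [0,-1.5,5],"roll": 0},{"hand": 0.25,"linear": [0,-1.5,5],"roll": 0},{"hand": 0.25,"linear": [0,-1.5,5],"roll": 0},{"hand": 0.25,"linear": [0,-1.5,5],"roll": 0},{"hand": 0.25,"linear": [0,0,0],"roll": 0}])

```text
time: 5.25
ee_pos: [489.2, -95.4, 4.3]
eef_rot: [-65.5, 89.9, 7.2]
wrist_force: [-0.6, 0.4, -0.6]
grip_width: 21.1
```

```bash
python3 - <<'E'
from h import *
report()
c=snap('wrist'); cv2.imwrite('pics/f_wrist.png',cv2.resize(c['frame'][192:],None,fx=1.5,fy=1.5,interpolation=cv2.INTER_CUBIC))
c=snap('scene'); cv2.imwrite('pics/f_scene.png',cv2.resize(c['frame'][140:260,150:310],None,fx=4.5,fy=4.5,interpolation=cv2.INTER_CUBIC))
c=snap('top'); cv2.imwrite('pics/f_top.png',cv2.resize(c['frame'][155:295,120:310],None,fx=4,fy=4,interpolation=cv2.INTER_CUBIC))
E
```

```text
t 5.25 p [489.2 -95.4   4.3] scale [  93.7 -218.3] ty dir 162.74 tz dir 72.74 tx [ 0.001  0.    -1.   ] F [-0.65  0.37 -0.56] w 21.1
F scale axes [-0.73  0.16] q [  7.7  26.9 -32.3   0.  -30.8 -24.9]
```

View pics/f_scene.png

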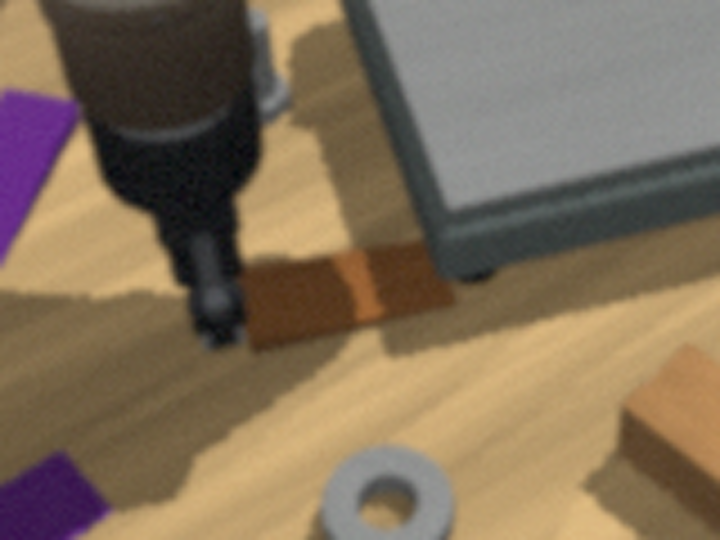

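View pics/f_wrist.png

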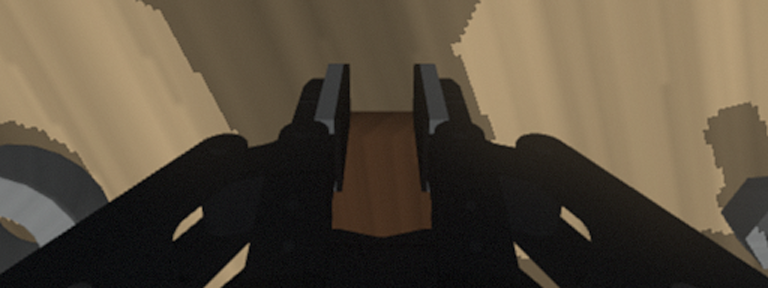

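View pics/f_top.png

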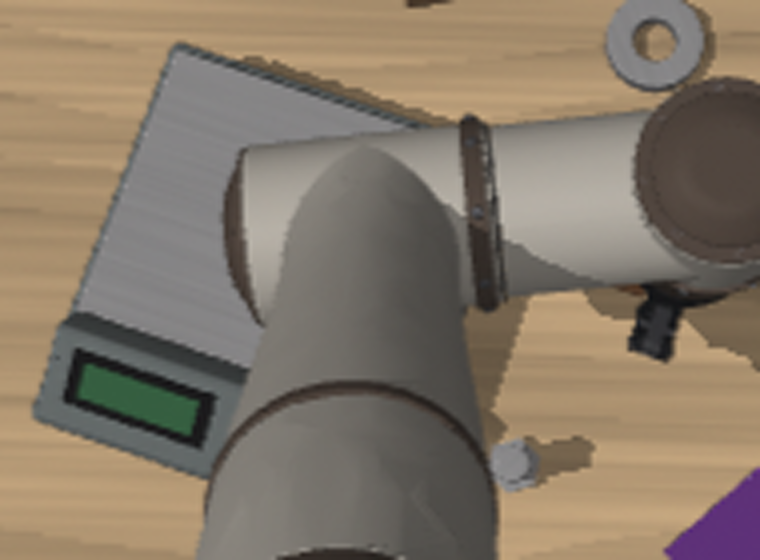

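```bash
python3 - <<'E'
from h import *
c=load('scene'); g=lambda x,y,z:(print(x,y,w2s(pt(c,150+(x+.5)/4.5-.5,140+(y+.5)/4.5-.5,z)).round(1)))
for a in [(455,299,2),(455,303,0),(254,345,16),(256,351,0),(252,330,16),(473,280,7),(495,272,7),(451,272,7)]: g(*a)
for a,b,z in [(95,-85,7),(95,-99,7),(109,-85,7),(117.5,-112,2)]:
    u,v=proj(c,[*s2w(a,b),z]); print((a,b,z),((u-150+.5)*4.5,(v-140+.5)*4.5))
E
```

```text
455 299 [113.5 -98.6]
455 303 [114.6 -98.9]
254 345 [ 121.9 -205.1]
256 351 [ 114.5 -204.3]
252 330 [ 112.6 -204.2]
473 280 [108.  -87.2]
495 272 [106.3 -74.7]
451 272 [ 99.7 -96.7]
(95, -85, 7) (np.float64(470.4154277443948), np.float64(260.54286812112144))
(95, -99, 7) (np.float64(444.7798704855049), np.float64(266.64370107667366))
(109, -85, 7) (np.float64(478.0243117445711), np.float64(281.00487246161543))
(117.5, -112, 2) (np.float64(432.6508261282657), np.float64(311.4803245473495))
```

Call:
move_arm(plan=[{"hand": 0.25,"linear": [0,-0.6,4],"roll": 0},{"hand": 0.25,"linear": [0,-0.7,4],"roll": 0},{"hand": 0.25,"linear": [0,-0.7,4],"roll": 0},{"hand": 0.25,"linear": [0,-0.5,4],"roll": 0},{"hand": 0.25,"linear": [0,0,2],"roll": 0}])

```text
time: 5.9
ee_pos: [496.5, -79.1, 4.3]
eef_rot: [-77.6, 90.0, -4.9]
wrist_force: [-0.0, -1.2, 0.1]
grip_width: 21.5
```

Call:
move_arm(plan=[{"hand": 0.25,"linear": [0,0,1],"roll": 0},{"hand": 0.25,"linear": [0,0,1],"roll": 0},{"hand": 0.25,"linear": [0,0,1],"roll": 0}])

```text
time: 6.2
ee_pos: [497.1, -76.7, 4.3]
eef_rot: [127.5, 90.0, -159.8]
wrist_force: [-0.3, -0.4, -0.4]
grip_width: 21.4
```

```bash
python3 - <<'E'
from h import *
report()
F=[]
for i in range(3):
    c=snap('scene'); f=arm.sense()['wrist_force']; F.append([f[:2]@ex,f[:2]@ey,f[2]])
print(np.round(F,2)); cv2.imwrite('pics/g_scene.png',cv2.resize(c['frame'][140:260,150:310],None,fx=4.5,fy=4.5,interpolation=cv2.INTER_CUBIC))
E
```

```text
t 6.20 p [497.1 -76.7   4.3] scale [  95.6 -198.2] ty dir 162.69 tz dir 72.69 tx [-0. -0. -1.] F [-0.34 -0.41 -0.44] w 21.4
F scale axes [-0.21 -0.49] q [  9.8  27.2 -31.6   0.  -31.2 -27.1]
[[0.43 0.24 0.69]
 [0.27 0.04 0.88]
 [0.34 0.36 0.41]]
```

View pics/g_scene.png

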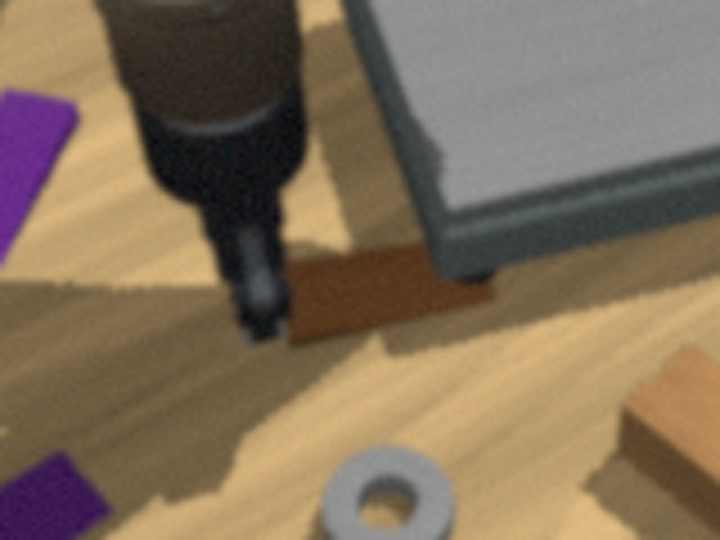

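Call:
move_arm(plan=[{"hand": 0.25,"linear": [0,0,1],"roll": 0},{"hand": 0.25,"linear": [0,0,1],"roll": 0},{"hand": 0.25,"linear": [0,0,1],"roll": 0}])

```text
time: 6.65
ee_pos: [498.0, -73.8, 4.3]
eef_rot: [119.8, 90.0, -167.5]
wrist_force: [-0.3, -1.3, -0.3]
grip_width: 21.3
```

Call:
move_arm(plan=[{"hand": 0.25,"linear": [0,0,1],"roll": 0},{"hand": 0.25,"linear": [0,0,1],"roll": 0}])

```text
time: 6.85
ee_pos: [498.6, -71.9, 4.3]
eef_rot: [155.0, 90.0, -132.3]
wrist_force: [-0.4, -1.9, 0.3]
grip_width: 21.1
```

Call:
move_arm(plan=[{"hand": 0.25,"linear": [0,0,1],"roll": 0},{"hand": 0.25,"linear": [0,0,1],"roll": 0}])

```text
time: 7.05
ee_pos: [499.1, -70.1, 4.3]
eef_rot: [133.5, 90.0, -153.8]
wrist_force: [-0.8, -3.3, 0.7]
grip_width: 21.5
```

```bash
python3 - <<'E'
from h import *
F=[]
for i in range(5):
    c=snap('scene'); f=arm.sense()['wrist_force']; F.append([f[:2]@ex,f[:2]@ey,f[2]])
print(np.round(F,2)); report(); cv2.imwrite('pics/h_scene.png',cv2.resize(c['frame'][140:260,150:310],None,fx=4.5,fy=4.5,interpolation=cv2.INTER_CUBIC))
E
```

```text
[[-0.2  -0.7   1.49]
 [ 0.04 -1.49  1.21]
 [ 0.05 -1.07  0.42]
 [ 0.27 -0.2   0.07]
 [ 0.07 -1.34  0.74]]
t 7.30 p [499.1 -70.    4.3] scale [  95.6 -191.1] ty dir 162.69 tz dir 72.69 tx [-0.  0. -1.] F [-0.33 -1.3   0.74] w 21.5
F scale axes [ 0.07 -1.34] q [ 10.5  27.3 -31.4  -0.  -31.3 -27.8]
```

View pics/h_scene.png

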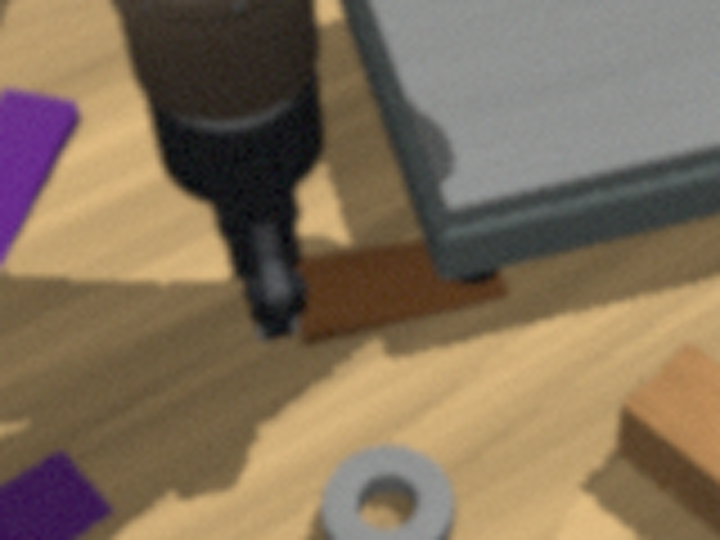

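Call:
move_arm(plan=[{"hand": 0.25,"linear": [0,0,0.5],"roll": 0},{"hand": 0.25,"linear": [0,0,0.5],"roll": 0}])

```text
time: 7.5
ee_pos: [499.1, -69.4, 4.3]
eef_rot: [132.2, 89.9, -155.1]
wrist_force: [-0.6, -4.1, -0.1]
grip_width: 21.4
```

Call:
move_arm(plan=[{"hand": 0.25,"linear": [0,0,0.5],"roll": 0},{"hand": 0.25,"linear": [0,0,0.5],"roll": 0}])

```text
time: 7.7
ee_pos: [499.1, -68.8, 4.3]
eef_rot: [133.0, 89.9, -154.3]
wrist_force: [-1.2, -7.4, 2.4]
grip_width: 21.2
```

```bash
python3 - <<'E'
from h import *
F=[]
for i in range(4):
    c=snap('scene'); f=arm.sense()['wrist_force']; F.append([f[:2]@ex,f[:2]@ey,f[2]])
print(np.round(F,2)); report()
E
```

```text
[[ 0.27 -5.91  1.14]
 [ 0.03 -6.11  1.18]
 [ 0.55 -6.64  1.66]
 [ 0.67 -5.76  1.96]]
t 7.90 p [499.1 -68.8   4.3] scale [  95.3 -189.9] ty dir 162.68 tz dir 72.68 tx [-0.001 -0.001 -1.   ] F [-1.07 -5.7   1.96] w 21.4
F scale axes [ 0.67 -5.76] q [ 10.7  27.3 -31.4   0.  -31.3 -28. ]
```

Steady force of about 6 N against the foot, so the wedge is snug. I'll back off and look.

Call:
move_arm(plan=[{"hand": 0.25,"linear": [0,0,-3],"roll": 0},{"hand": 0.25,"linear": [0,0,-10],"roll": 0},{"hand": 0.25,"linear": [0,0,-20],"roll": 0},{"hand": 0,"linear": [-40,0,-10],"roll": 0},{"hand": 0,"linear": [-50,0,0],"roll": 0}])

```text
time: 8.4
ee_pos: [484.6, -110.4, 93.0]
eef_rot: [108.1, 89.6, -179.3]
wrist_force: [1.4, 0.0, 0.3]
grip_width: -0.1
```

Call:
move_arm(plan=[{"hand": 0,"linear": [-50,0,0],"roll": 0},{"hand": 0,"linear": [0,0,0],"roll": 0},{"hand": 0,"linear": [0,0,0],"roll": 0}])

```text
time: 8.7
ee_pos: [487.5, -109.1, 145.6]
eef_rot: [-56.8, 89.8, 15.9]
wrist_force: [-0.5, 0.1, 0.1]
grip_width: -0.2
```

```bash
python3 - <<'E'
from h import *
cs=dict(load('scene'))
c=snap('scene'); cv2.imwrite('pics/i_scene.png',cv2.resize(c['frame'][100:240,190:350],None,fx=4,fy=4,interpolation=cv2.INTER_CUBIC))
c=snap('wrist'); cv2.imwrite('pics/i_wrist.png',cv2.resize(c['frame'],(768,576),interpolation=cv2.INTER_CUBIC))
t=snap('top')
for n,c in [('top',t),('scene',load('scene'))]:
    X=cloud(c); z=X[...,2]
    m=(abs(z-78)<4)&(X[...,0]>300)&(X[...,0]<900)&(abs(X[...,1])<400)
    k,l,s,_=cv2.connectedComponentsWithStats(m.astype(np.uint8)); i=1+np.argmax(s[1:,4]); p=X[l==i]; print('plate',s[i],rect(p))
report([*s2w(95,-85),150])
E
```

```text
plate [ 139  168   48   80 1687] (((507.5587158203125, 177.25863647460938), (111.85062408447266, 165.4866485595703), 73.52022552490234), [[412.29998779296875, 147.10000610351562], [571.0, 100.19999694824219], [602.7999877929688, 207.39999389648438], [444.1000061035156, 254.39999389648438]])
plate [ 231  120  104   67 4453] (((492.954833984375, 131.9521026611328), (205.6046142578125, 170.48521423339844), 73.04701232910156), [[381.3999938964844, 58.5], [544.5, 8.800000190734863], [604.5, 205.39999389648438], [441.3999938964844, 255.10000610351562]])
t 8.85 p [ 485.9 -109.2  142.8] scale [  94.6 -232.5] ty dir 162.68 tz dir 72.68 tx [-0.003  0.    -1.   ] F [ 0.58  0.37 -0.7 ] w -0.0
F scale axes [0.44 0.53] q [  6.   14.9 -24.2  -0.  -51.1 -23.3]
shift in tool [ -7.3  -0.3 147.5]
```

View pics/i_scene.png

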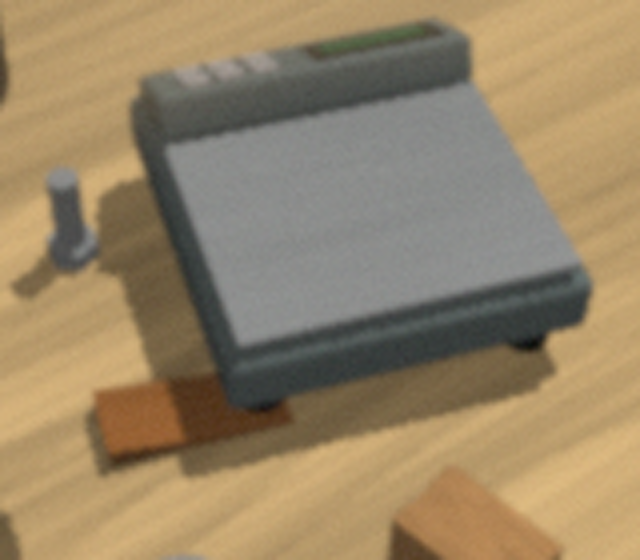

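View pics/i_wrist.png

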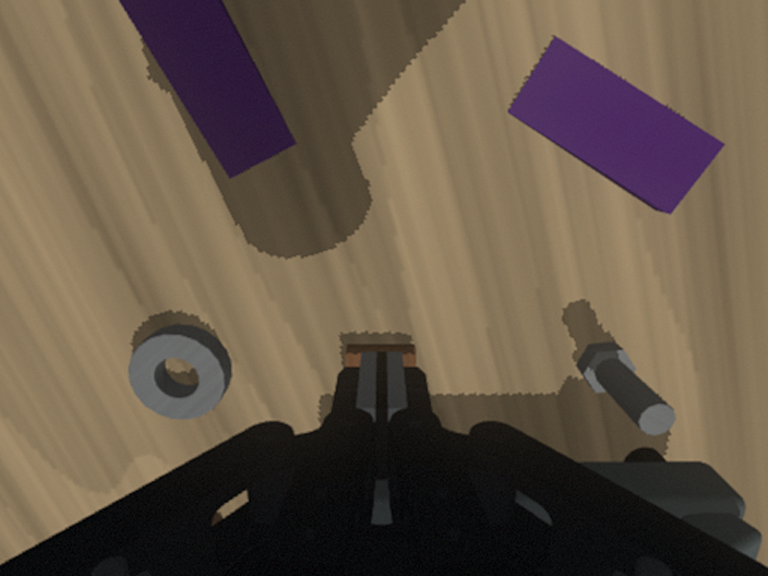

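Call:
move_arm(plan=[{"hand": 0,"linear": [0,0,48],"roll": 0},{"hand": 0,"linear": [0,0,48],"roll": 0},{"hand": 0,"linear": [0,0,48],"roll": 0},{"hand": 0,"linear": [10,0,2],"roll": 0},{"hand": 0,"linear": [25,0,0],"roll": 0}])

```text
time: 9.35
ee_pos: [531.6, 32.1, 108.8]
eef_rot: [-62.7, 89.9, 10.1]
wrist_force: [-0.1, 0.1, -1.1]
grip_width: -0.3
```

Call:
move_arm(plan=[{"hand": 0,"linear": [10,0,0],"roll": 0},{"hand": 0,"linear": [5,0,0],"roll": 0},{"hand": 0,"linear": [0,0,0],"roll": 0}])

```text
time: 9.65
ee_pos: [529.9, 29.5, 93.3]
eef_rot: [130.9, 89.9, -156.4]
wrist_force: [0.3, -0.1, 0.3]
grip_width: 0.2
```

```bash
python3 - <<'E'
from h import *
c=snap('scene'); cv2.imwrite('pics/j_scene.png',cv2.resize(c['frame'][60:240,150:390],None,fx=3,fy=3,interpolation=cv2.INTER_CUBIC))
report([*s2w(95,-85),78])
E
```

```text
t 9.70 p [530.5  29.7  94.2] scale [ 95.9 -86.6] ty dir 162.67 tz dir 72.67 tx [-0.001 -0.    -1.   ] F [0.42 0.22 0.39] w -0.3
F scale axes [0.33 0.34] q [ 20.7  21.3 -23.1   0.  -45.7 -38.1]
shift in tool [16.2  0.9  1.6]
```

View pics/j_scene.png

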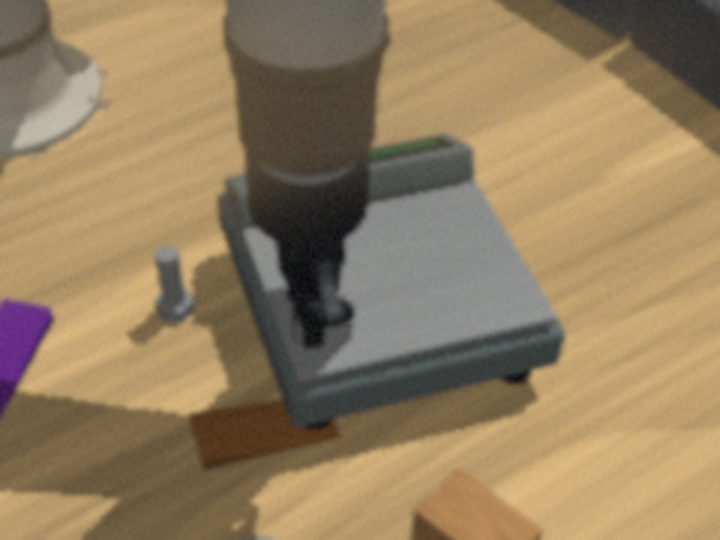

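Call:
move_arm(plan=[{"hand": 0,"linear": [8,1,1.5],"roll": 0},{"hand": 0,"linear": [4,0,0],"roll": 0},{"hand": 0,"linear": [2,0,0],"roll": 0},{"hand": 0,"linear": [0,0,0],"roll": 0}])

```text
time: 10.1
ee_pos: [529.8, 31.9, 80.1]
eef_rot: [128.0, 90.0, -159.3]
wrist_force: [-0.0, -0.2, 0.1]
grip_width: 0.2
```

Call:
move_arm(plan=[{"hand": 0,"linear": [0.5,0,0],"roll": 0},{"hand": 0,"linear": [0.5,0,0],"roll": 0},{"hand": 0,"linear": [0.3,0,0],"roll": 0}])

```text
time: 10.4
ee_pos: [530.0, 32.0, 79.1]
eef_rot: [-55.7, 90.0, 17.0]
wrist_force: [0.1, -0.1, -0.3]
grip_width: -0.5
```

Call:
move_arm(plan=[{"hand": 0,"linear": [0.5,0,0],"roll": 0},{"hand": 0,"linear": [0.5,0,0],"roll": 0}])

```text
time: 10.6
ee_pos: [530.0, 32.0, 78.1]
eef_rot: [-72.1, 90.0, 0.6]
wrist_force: [-1.4, -0.5, 4.7]
grip_width: 0.4
```

Call:
move_arm(plan=[{"hand": 0,"linear": [0.4,0,0],"roll": 0},{"hand": 0,"linear": [0.3,0,0],"roll": 0}])

```text
time: 10.8
ee_pos: [530.0, 32.0, 78.1]
eef_rot: [-116.0, 90.0, -43.3]
wrist_force: [-2.0, 1.0, 7.5]
grip_width: -0.2
```

Call:
move_arm(plan=[{"hand": 0,"linear": [0.4,0,0],"roll": 0},{"hand": 0,"linear": [0,0,0],"roll": 0}])

```text
time: 11.0
ee_pos: [530.0, 32.0, 78.1]
eef_rot: [-98.3, 90.0, -25.6]
wrist_force: [-2.9, -0.3, 7.4]
grip_width: 0.1
```

Call:
move_arm(plan=[{"hand": 0,"linear": [0,0,0],"roll": 0},{"hand": 0,"linear": [0,0,0],"roll": 0},{"hand": 0,"linear": [0,0,0],"roll": 0},{"hand": 0,"linear": [0,0,0],"roll": 0}])

```text
time: 11.4
ee_pos: [530.0, 32.0, 78.1]
eef_rot: [-91.4, 90.0, -18.7]
wrist_force: [-3.2, -1.0, 7.5]
grip_width: 0.1
```

Call:
move_arm(plan=[{"hand": 0,"linear": [0,0,0],"roll": 0},{"hand": 0,"linear": [0,0,0],"roll": 0},{"hand": 0,"linear": [0,0,0],"roll": 0},{"hand": 0,"linear": [0,0,0],"roll": 0}])

```text
time: 11.8
ee_pos: [530.0, 31.9, 78.1]
eef_rot: [-90.5, 90.0, -17.7]
wrist_force: [-3.2, -0.3, 6.8]
grip_width: -0.0
```

Call:
move_arm(plan=[{"hand": 0,"linear": [0.3,0,0],"roll": 0},{"hand": 0,"linear": [0.3,0,0],"roll": 0},{"hand": 0,"linear": [0,0,0],"roll": 0}])

```text
time: 12.1
ee_pos: [530.0, 31.9, 78.0]
eef_rot: [-97.6, 90.0, -24.9]
wrist_force: [-3.8, 0.2, 10.4]
grip_width: 0.1
```

Call:
move_arm(plan=[{"hand": 0,"linear": [0,0,0],"roll": 0},{"hand": 0,"linear": [0,0,0],"roll": 0},{"hand": 0,"linear": [0,0,0],"roll": 0},{"hand": 0,"linear": [0,0,0],"roll": 0}])

```text
time: 12.5
ee_pos: [530.0, 31.9, 78.0]
eef_rot: [-96.3, 90.0, -23.6]
wrist_force: [-4.1, -0.6, 10.4]
grip_width: -0.1
```

Call:
move_arm(plan=[{"hand": 0,"linear": [0,0,0],"roll": 0},{"hand": 0,"linear": [0,0,0],"roll": 0},{"hand": 0,"linear": [0,0,0],"roll": 0},{"hand": 0,"linear": [0,0,0],"roll": 0}])

```text
time: 12.9
ee_pos: [530.0, 31.9, 78.0]
eef_rot: [-96.2, 90.0, -23.5]
wrist_force: [-4.2, 0.4, 11.2]
grip_width: -0.2
```

Call:
move_arm(plan=[{"hand": 0,"linear": [-2,0,0],"roll": 0},{"hand": 0,"linear": [-6,0,0],"roll": 0},{"hand": 0,"linear": [-30,0,0],"roll": 0},{"hand": 0,"linear": [-50,0,0],"roll": 0},{"hand": 0,"linear": [-40,0,0],"roll": 0}])

```text
time: 13.4
ee_pos: [530.2, 31.9, 206.5]
eef_rot: [-84.2, 89.9, -11.5]
wrist_force: [1.5, -0.2, 0.5]
grip_width: 0.1
```

Call:
move_arm(plan=[{"hand": 0,"linear": [0,0,-50],"roll": 0},{"hand": 0,"linear": [0,0,-50],"roll": 0},{"hand": 0,"linear": [0,0,-50],"roll": 0},{"hand": 0,"linear": [0,0,-50],"roll": 0},{"hand": 0,"linear": [0,0,-50],"roll": 0}])

```text
time: 13.9
ee_pos: [454.7, -208.4, 204.6]
eef_rot: [-83.0, 90.0, -10.3]
wrist_force: [1.1, -0.0, 0.4]
grip_width: -0.0
```

```bash
python3 - <<'E'
from h import *
report()
c=snap('scene'); cv2.imwrite('pics/k_scene.png',cv2.resize(c['frame'][100:240,190:350],None,fx=4,fy=4,interpolation=cv2.INTER_CUBIC))
t=snap('top'); cv2.imwrite('pics/k_top.png',cv2.resize(t['frame'][155:295,120:310],None,fx=4,fy=4,interpolation=cv2.INTER_CUBIC))
for c in (t,load('scene')):
    X=cloud(c); z=X[...,2]
    m=(abs(z-78)<4)&(X[...,0]>300)&(X[...,0]<900)&(abs(X[...,1])<400)
    k,l,s,_=cv2.connectedComponentsWithStats(m.astype(np.uint8)); i=1+np.argmax(s[1:,4]); p=X[l==i]; A=np.c_[p[:,:2],np.ones(len(p))]
    print('plate',s[i],rect(p)[0],np.degrees(np.linalg.lstsq(A,p[:,2],rcond=None)[0][:2]))
E
```

```text
t 13.90 p [ 454.7 -208.4  204.6] scale [  94.4 -336.4] ty dir 162.73 tz dir 72.73 tx [ 0.001 -0.    -1.   ] F [ 1.05 -0.04  0.36] w -0.0
F scale axes [1.02 0.28] q [ -6.   11.2 -19.1   0.  -59.7 -11.3]
plate [ 139  168  101   93 5546] ((493.3111267089844, 132.15716552734375), (204.85748291015625, 165.7736053466797), 72.8896255493164) [ 0.00247957 -0.04140939]
plate [ 231  120  104   67 4456] ((492.72119140625, 131.587158203125), (205.68666076660156, 171.04638671875), 72.86973571777344) [-0.14281921  0.04158227]
```

View pics/k_scene.png

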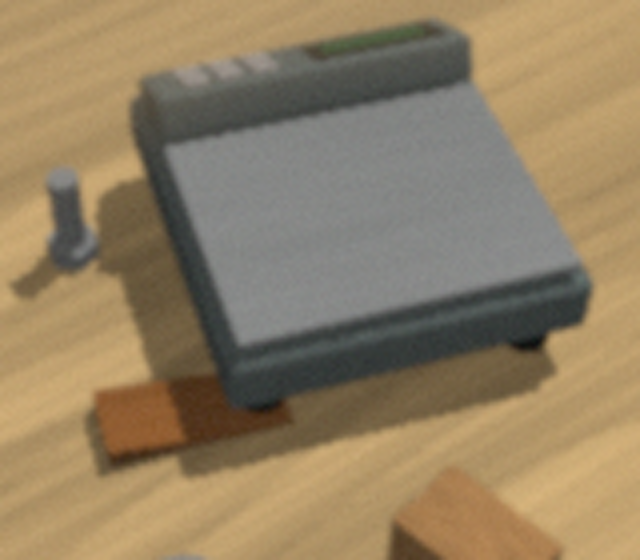

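View pics/k_top.png

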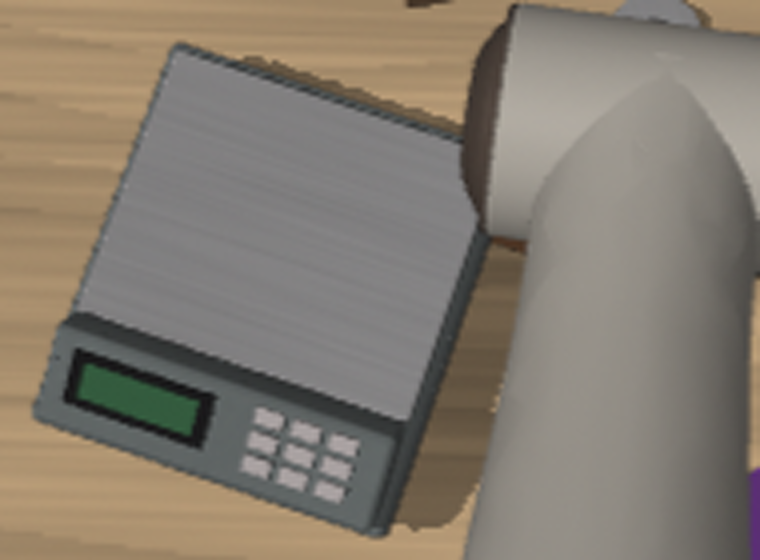

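Call:
move_arm(plan=[{"hand": 0,"linear": [0,0,0],"roll": 0},{"hand": 0,"linear": [0,0,0],"roll": 0}])

```text
time: 14.2
ee_pos: [455.8, -206.2, 204.3]
eef_rot: [-35.4, 90.0, 37.3]
wrist_force: [-0.1, 0.3, -0.2]
grip_width: 0.2
```

```bash
python3 - <<'E'
from h import *
print(arm.sign_off())
E
```

```text
the job is handed in; nothing more can be done
None
```

The wooden wedge is snug under the short foot, the press test showed no rocking, and I handed the job in at about 14 s.

- **Wedge:** I pushed it thin edge first with two fingertips until it held a steady 6 N or so against the foot. Nothing was gripped or picked up.
- **Press test:** I pressed the plate corner over that foot at about 7 N for 1 s, then 10–11 N for 0.8 s. The fingertip stayed at 78.0–78.1 mm, so the corner did not give. A sideways force of 3–4 N showed during the press.
- **Last checks:** The scale is where it started, to within about 1 mm. The wedge looked unmoved after the press. The bolt and carton also looked untouched. The arm hid the bearing in the last picture, but nothing went near it. The hand is clear of everything.
- **Not settled:** The top camera reads the plate tilt as 0.04° and the scene camera as about 0.15°. The cameras cannot measure tilt that finely, so I rely on the press test for no rocking and have no fine check of level.

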